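# Lock the bench meter's cover with a flat screwdriver

## Task

Take the flat-bladed screwdriver out of the wooden rack and rest its blade lightly (a few newtons) on the spring-loaded slotted fastener in the bench meter's cover, turning it gently until the blade drops into the slot, and let it down to the floor of the slot. Only then turn the fastener clockwise fully to its end stop to lock the cover, without pressing hard or forcing it past the stop, and hang the screwdriver upright in the rack again, fully home, in the hole that it came from. Touch the meter with the screwdriver only, and do not disturb the other tool, the glassware or the other things on the bench.

Things in the scene. Friction and masses are not known exactly. Their poses are not given: they have to be found in the camera images.
- driver_grip (a point): the flat screwdriver's grip point: middle of its square wooden handle (26 x 26 mm, 75 mm long, flats square to this frame's x and y), on the tool's axis, z up when it hangs in the rack (its turn in the hole varies). Below it: a 36 mm round flange from -40 to -45 mm, a 19 mm ferrule tapering to -59 mm, a 10 mm shaft, the blade from -105 to -119 mm. End cap at +39 mm.
- driver_tip (a point): the middle of the screwdriver's straight tip edge, 119 mm below driver_grip; same axes: the blade is 18 mm wide along x, 2.5 mm thick along y
- screw (a point): a point on the fastener's vertical axis, 81 mm above the bench, fixed to the meter, with the meter's axes. The free top of the steel head (28 mm across) stands within 4 mm of this height, higher or lower, and its one slot (right across, 5 mm wide, chamfered, 12 mm deep) within 0.45 rad either way of the pointer of the disc below: neither is measured. The head is sprung downwards: 1 N at first touch, 5 N after 2 mm, then solid.
- lock (a joint): turn (rad) of the 44 mm aluminium disc with a pointer, under the slotted head: 0 with the pointer to the meter's front (-x), growing clockwise seen from above to the solid end stop at 0.75 (locked, second mark); at v the pointer's line is the meter's x axis turned by -v about z. Turning the head takes 0.05 N m within its free play; at the play's end it takes the disc along (0.09 N m).
- hole_left (a point): centre of the mouth of one of the two round holes (24 mm wide, chamfered, through the 12 mm top board) in the wooden rack, at the rack's top face, 90 mm above the bench; fixed to the rack. The holes are 90 mm apart along the rack's y axis; the rack is 75 x 180 mm. The space below is open for 69 mm.
- hole_right (a point): the same for the other hole. Which hole holds the screwdriver varies.
- nutdriver: the other tool in the rack: a nut driver with a round handle 22 mm across, up to 75 mm above the rack; its origin is on its axis at the flange's underside; leave it alone
- beaker: bystander: glass beaker, 64 mm across, 80 mm high; origin at the middle of its underside
- weigh_jar: bystander: small glass weighing jar with lid, 44 mm across, 53 mm high; origin at the middle of its underside
- flask_a: bystander: amber stoppered flask, 56 mm across, 112 mm high; origin at the middle of its underside
- flask_b: bystander: clear stoppered flask, 64 mm across, 127 mm high; origin at the middle of its underside
- wash_bottle: bystander: white plastic bottle, 68 mm across, 150 mm high; origin at the middle of its underside
- weights_box: bystander: black box 75 x 55 x 30 mm; origin at the middle of its underside
- notepad: bystander: paper pad 90 x 70 x 12 mm; origin at the middle of its underside
- meter: the bench meter, a cream box 200 x 240 x 55 mm; origin at the middle of its underside, z up, x away from its front edge. The screw lies 20 mm before and 30 mm to the right (-y) of its middle; a folded electrode arm up to 101 mm high runs along its far edge, 105 mm behind the screw
- driver: the flat screwdriver as a whole, 0.13 to 0.21 kg; origin on its axis at the flange's underside, 45 mm below driver_grip, same axes; it hangs by this flange on the rack's top

How it is judged:
By the outcome, as a careful person would: the job done as asked, in the order asked, and still so for the second after the job is handed in, with the robot touching nothing.
It also fails if it takes over 72 s, if anything falls off the work surface, if the arm or the gripper's body presses on something with over 40 N, if the wrist force passes 120 N, or if a joint passes its speed limit or range.

## Robot

A 6-joint arm with a two-finger parallel gripper is mounted at the origin on the work surface. World frame = base frame: x ahead of the robot, y to its left, z up, the work surface at z = 0. Lengths are in m, angles in rad, forces in N, time in s.
With the tool pointing down it reaches from about 0.25 to 0.775 m from the base axis. Payload 8.9 kg.
Tool frame: the origin (TCP) lies at the very end of the fingers, on their centre line; the grasp point (between the pads) lies manip.grasp_offset behind it (manip.grasp_offset is the distance from the TCP to the grasp point, in m); z points along the fingers, y is the line along which they close (so a half turn about z gives the same grasp; the last joint's range is limited). The gripper opens to 85 mm and grips with 20 to 120 N. Pads are 22 mm wide; open, the fingers measure 114 mm over their backs; the gripper's body (76 mm by 85 mm) begins 54 mm behind the grasp point. The pads swing forward as they close: fully open they stand 13 mm farther back than shut.
Start: joints at [-1.302, 0.291, -0.153, 1.127, 0, 1.431], TCP at [0.208, -0.482, 0.231] pointing down, gripper open.
Joint ranges: [-2.52, 2.52], [-0.91, 1.74], [-1.3, 1.37], [-1.96, 2.02], [-1.52, 1.47], [-3.14, 3.14]. Speed limits (rad/s): [2.22, 2.22, 2.79, 3.14, 3.14, 3.14].

## Interface

Orientations are given as a rotation vector (axis times angle).
In Python, from bench import manip, viewer, job gives the robot as it stands. The module is installed in compiled form; this text tells all that it offers.
- The arm moves only by the tool drive_tool, never from a script. Its arguments are lists of equal length, an entry for each row: "delta_pos": the shift along the world's x, y, z in cm, a list of three; "rotation": the turn, a rotation vector about the world's x, y, z in rad, a list of three; "claw": the opening, from -1 (shut) to 1 (fully open). In form: {"delta_pos": [[x, y, z], ...], "rotation": [[ax, ay, az], ...], "claw": [claw, ...]}. A call has 1 to 10 rows; each row shifts and turns the commanded pose from where the row before left it; what a row does not reach is not made up. A row lasts 1/12 s, in which the tool goes at most 41.7 mm and 7.16 degrees, less where a joint would pass 70% of its speed; a pose out of reach is approached as far as the arm can. A call is refused whole if a number of a shift passes 4.17 or a number of a turn 0.125, either way. A call with a gripper value outside its range is refused whole. The fingers move at their own pace and stop on an object; the grip force is fixed at half the most. Time passes only in rows, so rows that do not move let the fingers close. It gives the time, the measured TCP pose, the force, the opening and the grip force at its end, in the units of the state.
- manip.observe(): the state, without advancing time (a new reading comes with each control period).
- viewer.camera(name): name is "side" or "top" or "wrist"; returns a dict with "pixels" (400x640x3 uint8, blue, green, red), "fx", "fy", "cx", "cy" (pixels), "world_from_camera" (4x4, takes a point from camera to world coordinates). Camera axes: x right, y down, z forward; pixel columns grow to the right and rows downward; lengths in m; the calibration is good to about 2 mm. The wrist camera is an equidistant fisheye: a pixel r from the principal point sees the ray r / f radians off the axis. A picture is of the moment at which its call begins. There is no depth.
- job.hand_in(): hands the job in; it is judged then, once.
Trained networks look in a picture, given as the dict that the camera call returned (one of the last four; its "shot" number tells which), for a name from the list of things; names that differ only in an ending like _2 or _b are one class to them, and where a whole thing is asked for, a point or a joint stands for the part that bears it (a point fixed in the world has none). Each returns a list of dicts, best first, with "score" (0 to 1); they miss things now and then, are a little off and sometimes report something else, mostly with a low value. They report only what shows in the picture. A call takes as long as a camera call.
- viewer.recognise(picture, label): "rect" ([left, top, right, bottom] in pixels, round what is visible of it).
- viewer.silhouettes(picture, label): "mask" (400x640 bool, what is visible of it) and "rect" ([left, top, right, bottom] in pixels, round what is visible of it).
- viewer.tip_of(picture, label): "at" ([column, row] in pixels: a listed point, or the origin of a listed thing).
The state is a dict: "time": time; "joint_positions": joint angles; "dq": joint speeds; "tau": joint torques, N m; "position": TCP position; "eef_rot": TCP orientation; "wrist_force": force on the tool from outside, world axes, zero at the start; "ft_torque": the same for the moment, N m; "width": opening from 0.0 (shut) to 1.0 (fully open); "finger_force": force on a finger pad.
Only numpy, scipy, OpenCV 4.12 (cv2) and the standard library are available. Lean on these libraries where they do the work, as an engineer would, in place of code of your own. Each camera call takes 0.05 s, during which the arm holds its last target. There are 200 camera calls.

## Working session

There is one attempt and no reset: what is moved stays moved. The work goes in short steps, Python scripts to look and compute and a tool call to move; the robot and the scene stay as the last step left them, time stands still between calls to the robot, and variables do not carry over. Pictures are saved under pics/ and viewed, at most 10 in all, crops included, and the job is handed in when it is done.

Besides the shell and the picture viewer there is one more tool, called after ">>>" as a command line: name --argument value ..., lists and objects as JSON in quotes. drive_tool: Moves the arm, as the interface text tells. Its arguments: {"type":"object","properties":{"delta_pos":{"type":"array","items":{"type":"array","items":{"type":"number"}}},"rotation":{"type":"array","items":{"type":"array","items":{"type":"number"}}},"claw":{"type":"array","items":{"type":"number"}}},"required":["delta_pos","rotation","claw"]}

```bash
mkdir -p pics
cat > h.py <<'E'
import numpy as np, cv2
from bench import manip, viewer, job
def ray(c,uv):
    T=np.array(c["world_from_camera"]); u,v=uv
    x=(u-c["cx"])/c["fx"]; y=(v-c["cy"])/c["fy"]
    if c.get("name")=="wrist":
        r=np.hypot(x,y); d=np.array([x/r*np.sin(r),y/r*np.sin(r),np.cos(r)]) if r>0 else np.array([0,0,1.])
    else: d=np.array([x,y,1.])
    d=T[:3,:3]@d; return T[:3,3],d/np.linalg.norm(d)
def atz(c,uv,z):
    o,d=ray(c,uv); return o+d*(z-o[2])/d[2]
def proj(c,p):
    T=np.array(c["world_from_camera"]); q=T[:3,:3].T@(np.array(p)-T[:3,3])
    if c.get("name")=="wrist":
        s=np.hypot(q[0],q[1]); r=np.arctan2(s,q[2]); x,y=q[:2]/s*r
    else: x,y=q[:2]/q[2]
    return np.array([c["cx"]+c["fx"]*x,c["cy"]+c["fy"]*y])
def tri(rs):
    A=sum(np.eye(3)-np.outer(d,d) for o,d in rs); b=sum((np.eye(3)-np.outer(d,d))@o for o,d in rs)
    return np.linalg.solve(A,b)
def cam(n):
    c=viewer.camera(n); c["name"]=n; return c
E
python3 - <<'E'
from h import *
np.set_printoptions(precision=4,suppress=True)
print(manip.grasp_offset, manip.observe())
Z=dict(driver_grip=.135,screw=.081,hole_left=.09,hole_right=.09,nutdriver=.09,driver=.09,meter=0,beaker=0,weigh_jar=0,flask_a=0,flask_b=0,wash_bottle=0,weights_box=0,notepad=0)
for n in ("top","side","wrist"):
    c=cam(n); cv2.imwrite(f"pics/{n}0.png",c["pixels"]); print(n,c["fx"],np.array(c["world_from_camera"])[:3].tolist())
    for l,z in Z.items():
        for d in viewer.tip_of(c,l)[:2]: print(l,round(d["score"],2),np.array(d["at"]),atz(c,d["at"],z))
E
```

```text
0.0187 {'time': 0.0, 'joint_positions': array([-1.3023,  0.2913, -0.1541,  1.1267, -0.    ,  1.4315]), 'dq': array([-0.0002,  0.0011,  0.0007,  0.0001, -0.0001,  0.0002]), 'tau': array([  0.0003, -53.7138,  33.1373,   0.0159,  -0.0002,  -0.    ]), 'position': array([ 0.2081, -0.4815,  0.2307]), 'eef_rot': array([-3.0752, -0.6359,  0.0002]), 'wrist_force': array([-0.2851,  0.1568,  0.6672]), 'ft_torque': array([-0.0097,  0.055 , -0.0495]), 'finger_force': 0.0, 'width': 1.0032126756153783}
top 391.23153439472213 [[0.009987197392383382, -0.98485222570379, 0.17310791262832637, 0.40423065231562677], [-0.9999054243955313, -0.011472873331125094, -0.0075838935857416075, -0.12941027035847252], [0.009455059631618556, -0.17301579900060765, -0.9848736645598479, 0.9671197499763297]]
driver_grip 0.79 [343.2 224.3] [ 0.4982 -0.1893  0.135 ]
driver_grip 0.26 [345.8 142.4] [ 0.6807 -0.1953  0.135 ]
screw 0.9 [184.2 180.2] [0.6026 0.1746 0.081 ]
hole_left 0.81 [342.8 228.9] [ 0.4928 -0.1917  0.09  ]
hole_right 0.94 [382.5 231.6] [ 0.4877 -0.281   0.09  ]
nutdriver 0.68 [386.4 232.8] [ 0.4851 -0.2897  
[... 1512 characters left out ...]
387.5 261.1] [ 0.7187 -0.189   0.    ]
flask_a 0.62 [391.7 228.9] [ 0.7496 -0.0741  0.    ]
flask_b 0.92 [387.5 261.1] [ 0.7187 -0.189   0.    ]
flask_b 0.62 [391.7 228.9] [ 0.7496 -0.0741  0.    ]
wash_bottle 0.96 [335.6 380.4] [ 0.5673 -0.4977  0.    ]
weights_box 0.58 [244.1 212.4] [0.3737 0.0079 0.    ]
notepad 0.65 [226.4 320.2] [ 0.3548 -0.3463 -0.    ]
wrist 309.70691628693146 [[0.39686992919017705, -0.8748650435074574, -0.2776786181060362, 0.2788277985702965], [-0.9178748415750307, -0.37821214834859745, -0.12025533686764232, -0.4514796095644213], [0.00018576381636015046, 0.3025999446302536, -0.9531176417429128, 0.3741961788163759]]
notepad 0.77 [273.   16.1] [ 0.3583 -0.3487  0.    ]
```

Run:
```python
import cv2,numpy as np
t=cv2.imread("pics/top0.png");s=cv2.imread("pics/side0.png")
a=cv2.resize(t[90:320,130:480],(800,526),interpolation=cv2.INTER_CUBIC)
cv2.imwrite("pics/t0c.png",a); cv2.imwrite("pics/s0c.png",cv2.resize(s[80:340,200:500],(692,600),interpolation=cv2.INTER_CUBIC))
```

```text
(no output)
```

View pics/t0c.png

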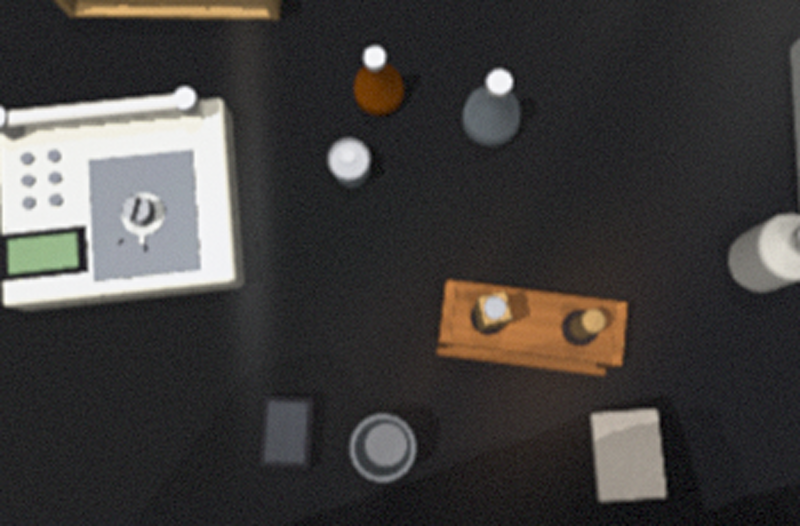

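View pics/s0c.png

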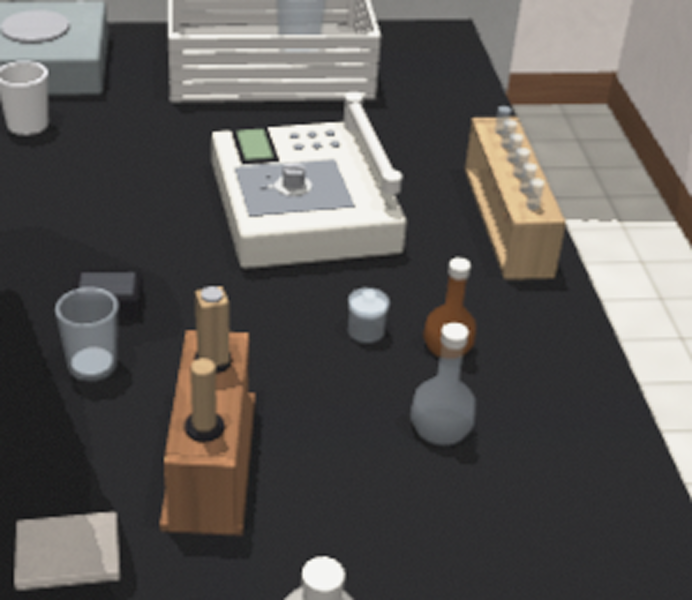

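>>> drive_tool --delta_pos '[[2,2,1],[3.6,3.6,1],[3.6,3.6,1],[3.6,3.6,0],[3.6,3.6,0],[3.6,3.6,0],[3.6,3.6,0],[3.6,3.6,0],[1.4,1.6,0],[0,0,0]]' --rotation '[[0,0,0],[0,0,0],[0,0,0],[0,0,0],[0,0,0],[0,0,0],[0,0,0],[0,0,0],[0,0,0],[0,0,0]]' --claw '[1,1,1,1,1,1,1,1,1,1]'

```text
time: 3.08
position: [0.4497, -0.2376, 0.2573]
eef_rot: [-3.074, -0.643, -0.002]
wrist_force: [-0.3, 0.1, -0.2]
width: 1.001
finger_force: 0.0
```

Run:
```python
from h import *
np.set_printoptions(precision=4,suppress=True)
o=manip.observe(); print(o["position"],o["eef_rot"],o["joint_positions"])
c=cam("wrist"); cv2.imwrite("pics/w1.png",c["pixels"])
T=cam("top")
for l,z in dict(driver_grip=.135,hole_left=.09,hole_right=.09,driver=.09,nutdriver=.09,screw=.081).items():
    for k in (c,T):
        for d in viewer.tip_of(k,l)[:1]: print(k["name"],l,round(d["score"],2),np.array(d["at"]),atz(k,d["at"],z))
```

```text
[ 0.4497 -0.2376  0.2573] [-3.0744 -0.6429 -0.0016] [-0.6306  0.2459 -0.1452  1.1796  0.0012  2.0987]
wrist driver_grip 0.96 [298.  126.8] [ 0.4946 -0.1924  0.135 ]
top driver_grip 0.79 [344.7 223.8] [ 0.4993 -0.1925  0.135 ]
wrist hole_left 0.94 [301.1 123.3] [ 0.4948 -0.1915  0.09  ]
top hole_left 0.75 [342.9 230.3] [ 0.4897 -0.1919  0.09  ]
wrist hole_right 0.65 [380.4 168.2] [ 0.4854 -0.2839  0.09  ]
wrist driver 0.9 [302.2 124.4] [ 0.4942 -0.1929  0.09  ]
top driver 0.51 [344.4 224.1] [ 0.5037 -0.1953  0.09  ]
wrist nutdriver 0.67 [382.4 170. ] [ 0.4846 -0.2866  0.09  ]
top nutdriver 0.29 [258.2 279.6] [ 0.3793 -0.0058  0.09  ]
top screw 0.89 [188.8 179.2] [0.6051 0.1641 0.081 ]
```

View pics/w1.png

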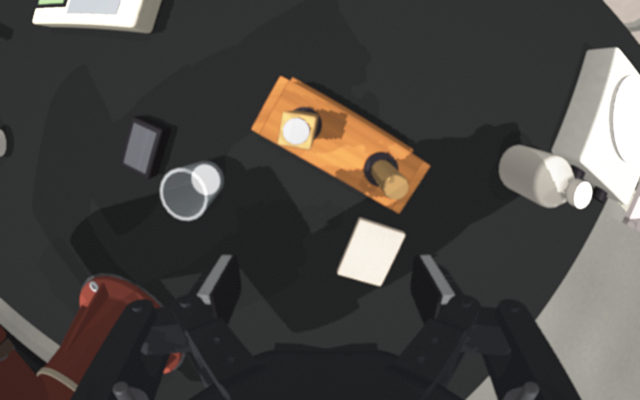

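Run:
```python
import cv2
a=cv2.imread("pics/w1.png")[95:165,265:345]; cv2.imwrite("pics/w1c.png",cv2.resize(a,(800,600) if 0 else (640,560),interpolation=cv2.INTER_CUBIC))
```

```text
(no output)
```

View pics/w1c.png

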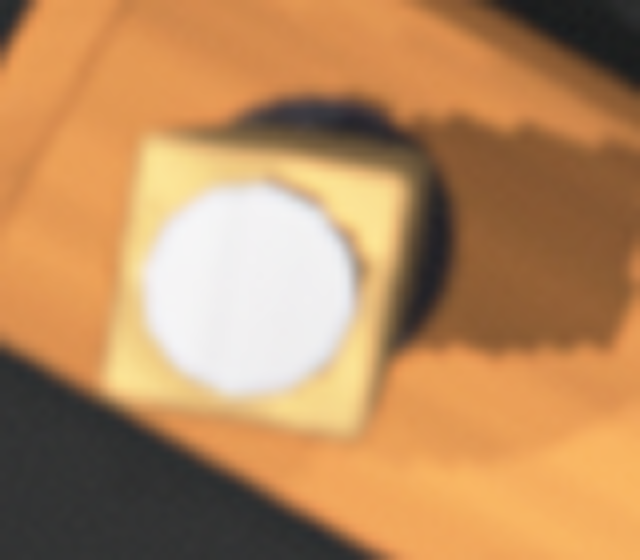

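```bash
cat > rot.py <<'E'
import numpy as np
from scipy.spatial.transform import Rotation as R
E
python3 - <<'E'
from h import *
from scipy.spatial.transform import Rotation as R
c=cam("wrist")
P=np.array([[142,135],[412,175],[365,437],[102,393]])/8+[265,95]
W=np.array([atz(c,p,.1725) for p in P]); print(W.round(4),W.mean(0))
for i in range(4):
    e=W[(i+1)%4]-W[i]; print(np.linalg.norm(e).round(4),np.degrees(np.arctan2(e[1],e[0])).round(1))
r=R.from_rotvec(manip.observe()["eef_rot"]).as_matrix(); print(np.degrees(np.arctan2(r[1,0],r[0,0])),r[:,2],manip.observe()["position"])
E
```

```text
[[ 0.5018 -0.1836  0.1725]
 [ 0.5078 -0.2078  0.1725]
 [ 0.4838 -0.2134  0.1725]
 [ 0.4781 -0.1892  0.1725]] [ 0.49289023 -0.19849212  0.1725    ]
0.025 -76.0
0.0247 -167.1
0.0248 103.1
0.0243 13.3
23.352992166776193 [ 7.53146868e-06 -8.13045903e-06 -1.00000000e+00] [ 0.4472785  -0.24093093  0.25736872]
```

>>> drive_tool --delta_pos '[[0.6,0.6,0],[0.6,0.6,0],[0.6,0.6,0],[0.6,0.6,0],[0.6,0.6,0],[0.6,0.6,0],[0.6,0.6,0],[0.6,0.5,0],[0,0,0],[0,0,0]]' --rotation '[[0,0,0.12],[0,0,0.12],[0,0,0.12],[0,0,0.12],[0,0,0.12],[0,0,0.12],[0,0,0.12],[0,0,0.12],[0,0,0.12],[0,0,0.12]]' --claw '[1,1,1,1,1,1,1,1,1,1]'

```text
time: 4.67
position: [0.4956, -0.1934, 0.2573]
eef_rot: [-2.172, -2.269, 0.0]
wrist_force: [-0.1, 0.3, -0.0]
width: 1.001
finger_force: 0.0
```

>>> drive_tool --delta_pos '[[0,0,0],[0,0,0],[0,0,0],[0,0,0]]' --rotation '[[0,0,0.12],[0,0,0.077],[0,0,0],[0,0,0]]' --claw '[1,1,1,1]'

```text
time: 5.0
position: [0.4954, -0.1938, 0.2573]
eef_rot: [-1.95, -2.463, 0.0]
wrist_force: [0.5, -0.9, -0.6]
width: 0.997
finger_force: 0.0
```

```bash
cat >> h.py <<'E'
from scipy.spatial.transform import Rotation as R
def st():
    o=manip.observe(); r=R.from_rotvec(o["eef_rot"]).as_matrix()
    print("t",round(o["time"],2),"p",o["position"].round(4),"yaw",np.arctan2(r[1,0],r[0,0]).round(4),"z",r[:2,2].round(4),"F",o["wrist_force"].round(2),"M",o["ft_torque"].round(3),"q6",o["joint_positions"][5].round(3),"w",round(o["width"],3)); return o
E
python3 - <<'E'
from h import *
st()
c=cam("wrist"); cv2.imwrite("pics/w2.png",c["pixels"])
for l,z in dict(driver_grip=.135,hole_left=.09).items():
    for d in viewer.tip_of(c,l)[:1]: print(l,round(d["score"],2),np.array(d["at"]),atz(c,d["at"],z))
p=proj(c,[.495,-.194,.1725]);print(p)
x,y=[int(round(v)) for v in p]
cv2.imwrite("pics/w2c.png",cv2.resize(c["pixels"][y-50:y+50,x-60:x+60],(720,600),interpolation=cv2.INTER_CUBIC))
print(x-60,y-50)
E
```

```text
t 5.0 p [ 0.4954 -0.1938  0.2573] yaw 1.8022 z [-0.0001  0.    ] F [ 0.45 -0.91 -0.56] M [-0.031 -0.009  0.006] q6 0.829 w 0.997
driver_grip 0.91 [325.4 196.7] [ 0.49550461 -0.19673651  0.135     ]
hole_left 0.93 [327.7 184.4] [ 0.49790935 -0.19650593  0.09      ]
[325.59159699 207.26794831]
266 157
```

View pics/w2c.png

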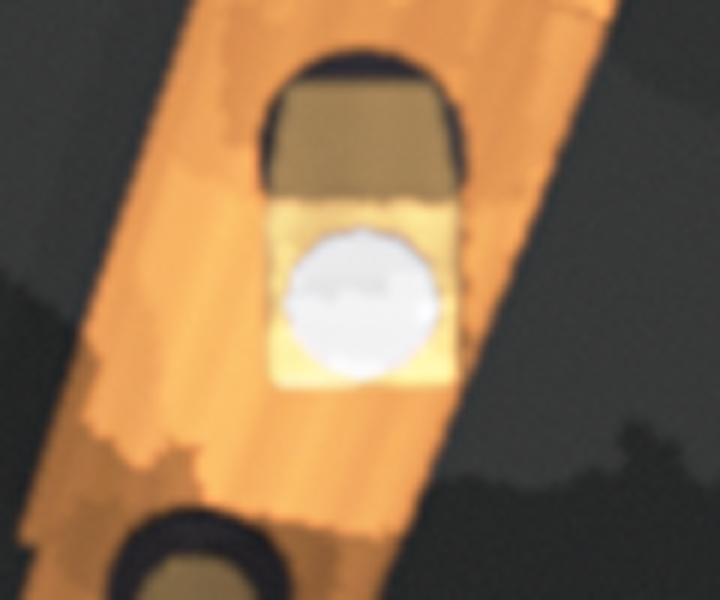

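>>> drive_tool --delta_pos '[[0,0,-3],[0,0,-3],[0,0,-3],[0,0,-3],[0,0,-2],[0,0,0],[0,0,0]]' --rotation '[[0,0,0],[0,0,0],[0,0,0],[0,0,0],[0,0,0],[0,0,0],[0,0,0]]' --claw '[1,1,1,1,1,1,0]'

```text
time: 5.73
position: [0.4948, -0.1935, 0.1171]
eef_rot: [-1.947, -2.463, 0.0]
wrist_force: [1.2, 0.9, 1.6]
width: 0.882
finger_force: 0.0
```

>>> drive_tool --delta_pos '[[0,0,0],[0,0,0],[0,0,0],[0,0,0],[0,0,0],[0,0,0]]' --rotation '[[0,0,0],[0,0,0],[0,0,0],[0,0,0],[0,0,0],[0,0,0]]' --claw '[-0.5,-1,-1,-1,-1,-1]'

```text
time: 6.23
position: [0.496, -0.1942, 0.1186]
eef_rot: [1.946, 2.464, 0.0]
wrist_force: [-0.6, -0.0, 5.9]
width: 0.296
finger_force: 59.0
```

```bash
python3 -c "
from h import *; st()"
```

```text
t 6.23 p [ 0.496  -0.1942  0.1186] yaw 1.8047 z [ 0.0018 -0.0011] F [-0.58 -0.05  5.88] M [ 0.124  0.244 -0.017] q6 0.826 w 0.296
```

>>> drive_tool --delta_pos '[[0,0,0.5],[0,0,1],[0,0,1.5],[0,0,2],[0,0,2],[0,0,2],[0,0,2],[0,0,2],[0,0,2],[0,0,0]]' --rotation '[[0,0,0],[0,0,0],[0,0,0],[0,0,0],[0,0,0],[0,0,0],[0,0,0],[0,0,0],[0,0,0],[0,0,0]]' --claw '[-1,-1,-1,-1,-1,-1,-1,-1,-1,-1]'

```text
time: 7.07
position: [0.4968, -0.1946, 0.272]
eef_rot: [1.943, 2.461, 0.002]
wrist_force: [0.2, -0.4, -2.2]
width: 0.298
finger_force: 59.1
```

Run:
```python
from h import *
o=st()
w=cam("wrist"); s=cam("side"); t=cam("top")
for k in (w,s): cv2.imwrite(f"pics/{k['name']}3.png",k["pixels"])
rs=[]
for k in (w,s,t):
    for d in viewer.tip_of(k,"driver_tip")[:1]: print(k["name"],round(d["score"],2),np.array(d["at"]), atz(k,d["at"],o["position"][2]-.1026)); rs.append(ray(k,d["at"]))
print(tri(rs[:2]) if len(rs)>1 else 0)
tp=o["position"]-[0,0,.1026]
a,b=[proj(k,tp) for k in (w,s)]; print(a,b)
f=lambda k,p:cv2.resize(k["pixels"][max(0,int(p[1])-35):int(p[1])+35,max(0,int(p[0])-35):int(p[0])+35],(400,400),interpolation=cv2.INTER_CUBIC)
cv2.imwrite("pics/c3.png",np.hstack([f(w,a),f(s,b)]))
for k in (t,s):
  for d in viewer.tip_of(k,"hole_left")[:1]: print("hole",atz(k,d["at"],.09))
d=viewer.tip_of(w,"hole_left")[:1]; print(atz(w,d[0]["at"],.09) if d else 0)
```

```text
t 7.07 p [ 0.4968 -0.1946  0.272 ] yaw 1.8048 z [ 0.0054 -0.003 ] F [ 0.22 -0.44 -2.24] M [ 0.002  0.017 -0.032] q6 0.826 w 0.298
wrist 0.95 [323.3 198.8] [ 0.49486024 -0.19419537  0.16938535]
side 0.95 [289.8 207. ] [ 0.49127512 -0.18887768  0.16938535]
[ 0.49291716 -0.19314784  0.17290222]
[325.4849354  199.76186229] [292.48294322 208.60795777]
[ 0.49725213 -0.19596492  0.09      ]
```

View pics/c3.png

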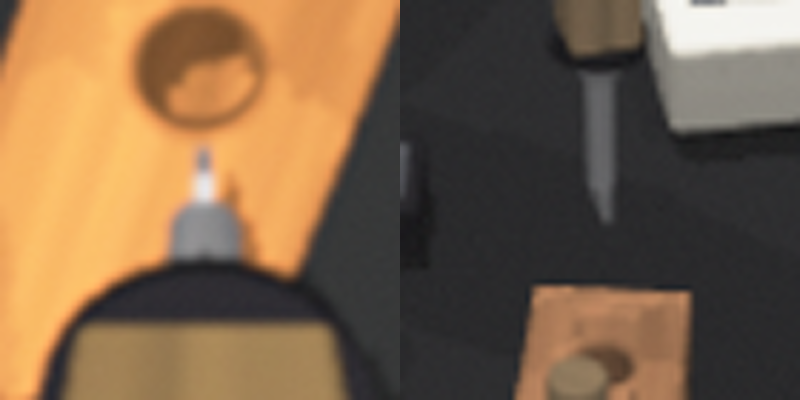

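>>> drive_tool --delta_pos '[[0.5,1.5,0],[0.8,3,0],[0.8,3,0],[0.8,3,0],[0.8,3,0],[0.8,3,0],[0.8,3,0],[0.8,3,0],[0.8,3,0],[0.8,3,0]]' --rotation '[[0,0,0.1],[0,0,0.12],[0,0,0.12],[0,0,0.12],[0,0,0.12],[0,0,0.12],[0,0,0.12],[0,0,0.12],[0,0,0.12],[0,0,0.12]]' --claw '[-1,-1,-1,-1,-1,-1,-1,-1,-1,-1]'

```text
time: 8.35
position: [0.5724, 0.0928, 0.267]
eef_rot: [-0.237, -3.132, 0.0]
wrist_force: [0.9, -0.0, -1.6]
width: 0.294
finger_force: 59.1
```

>>> drive_tool --delta_pos '[[0.8,3,0],[0.8,3,0],[0.6,1.5,0],[0,0,0],[0,0,0]]' --rotation '[[0,0,0.12],[0,0,0.12],[0,0,0],[0,0,0],[0,0,0]]' --claw '[-1,-1,-1,-1,-1]'

```text
time: 8.77
position: [0.5941, 0.1668, 0.2666]
eef_rot: [0.132, -3.138, 0.001]
wrist_force: [-0.1, 0.2, -1.7]
width: 0.296
finger_force: 59.2
```

Run:
```python
from h import *
o=st()
w=cam("wrist"); cv2.imwrite("pics/w4.png",w["pixels"])
d=viewer.tip_of(w,"driver_tip")[0]; print(d["score"],np.array(d["at"]),atz(w,d["at"],o["position"][2]-.1026))
for l in ("screw","lock","meter"):
  for d in viewer.tip_of(w,l)[:1]: print(l,d["score"],np.array(d["at"]),atz(w,d["at"],.081 if l!="meter" else 0))
x,y=[int(v) for v in proj(w,[.602,.169,.08])]; print(x,y)
cv2.imwrite("pics/w4c.png",cv2.resize(w["pixels"][max(0,y-75):y+75,max(0,x-100):x+100],(800,600),interpolation=cv2.INTER_CUBIC))
```

```text
t 8.77 p [0.5941 0.1668 0.2666] yaw -3.0573 z [-0.0012 -0.0004] F [-0.11  0.24 -1.67] M [-0.035  0.04  -0.001] q6 0.071 w 0.296
0.61 [324.5 202.2] [0.59515327 0.16586057 0.16398895]
screw 0.61 [324.4 186.6] [0.6038484  0.16620601 0.081     ]Traceback (most recent call last):
  File "<stdin>", line 6, in <module>
ValueError: it knows: beaker, driver, driver_grip, driver_tip, flask, hole_left, hole_right, meter, notepad, nutdriver, screw, wash_bottle, weigh_jar, weights_box
```

Run:
```python
import cv2
a=cv2.imread("pics/w4.png")[140:230,264:384]; cv2.imwrite("pics/w4c.png",cv2.resize(a,(800,600),interpolation=cv2.INTER_CUBIC))
```

```text
(no output)
```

View pics/w4c.png

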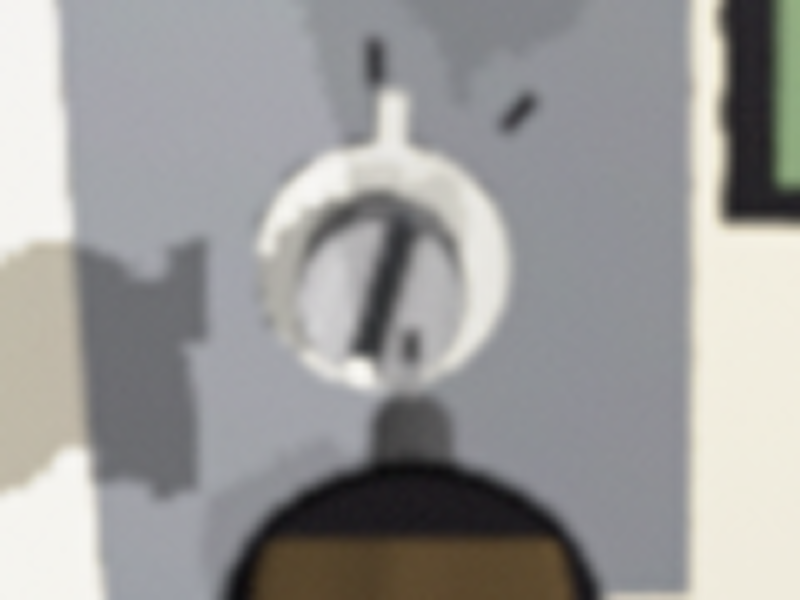

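Run:
```python
from h import *
np.set_printoptions(precision=4,suppress=True)
o=st(); w=cam("wrist"); print(w["cx"],w["cy"])
p=o["position"]; r=R.from_rotvec(o["eef_rot"]).as_matrix()
g=p-r[:,2]*.0164   # driver_grip
for n,l,q in (("flange edge",.045,.018),("flange top",.040,.018),("shaft end",.105,.005),("blade -105",.105,.009),("tip near",.119,.009),("tip mid",.119,0)):
    print(n,proj(w,g+r[:,2]*l+r[:,0]*q))
C=lambda u,v:(u/6.667+264,v/6.667+140)
for n,u,v,z in (("slot a",402,222,.083),("slot b",368,355,.083),("head c",382,280,.083),("discL",258,265,.07),("discR",510,265,.07),("ptr tip",395,92,.07),("mark1",375,62,.056),("mark2",519,111,.056),("tip",410,332,p[2]-.1026)): print(n,atz(w,C(u,v),z))
```

```text
t 8.92 p [0.5941 0.1652 0.2672] yaw -3.0597 z [-0.0005 -0.0004] F [-0.11 -0.31 -1.74] M [-0.043  0.01  -0.012] q6 0.071 w 0.296
325.4484198769843 201.0207939511989
flange edge [325.8413 209.9698]
flange top [325.8517 212.8647]
shaft end [325.7386 200.2847]
blade -105 [325.7417 195.3959]
tip near [325.7267 190.5302]
tip mid [325.7202 200.9449]
slot a [0.5887 0.1632 0.083 ]
slot b [0.6116 0.1595 0.083 ]
head c [0.5987 0.1608 0.083 ]
discL [0.601  0.1397 0.07  ]
discR [0.5975 0.1823 0.07  ]
ptr tip [0.5696 0.1605 0.07  ]
mark1 [0.5668 0.1567 0.056 ]
mark2 [0.5733 0.1822 0.056 ]
tip [0.5844 0.1642 0.1646]
```

>>> drive_tool --delta_pos '[[0.3,-0.1,-1],[0.27,-0.04,-2],[0,0,-2],[0,0,-1.5],[0,0,0],[0,0,0],[0,0,0]]' --rotation '[[0,0,-0.12],[0,0,-0.12],[0,0,0],[0,0,0],[0,0,0],[0,0,0],[0,0,0]]' --claw '[-1,-1,-1,-1,-1,-1,-1]'

```text
time: 9.55
position: [0.6006, 0.1644, 0.2036]
eef_rot: [0.247, 3.13, 0.001]
wrist_force: [0.1, -0.3, -1.4]
width: 0.301
finger_force: 59.1
```

Run:
```python
from h import *
o=st()
w=cam("wrist"); cv2.imwrite("pics/w5.png",w["pixels"])
s=cam("side"); cv2.imwrite("pics/s5.png",s["pixels"])
x,y=[int(v) for v in proj(w,[.599,.162,.083])]; a,b=[int(v) for v in proj(s,[.599,.162,.09])]
print(x-40,y-50,a-40,b-50)
f=lambda c,x,y:cv2.resize(c["pixels"][y-50:y+50,x-40:x+40],(400,500),interpolation=cv2.INTER_CUBIC)
cv2.imwrite("pics/c5.png",np.hstack([f(w,x,y),f(s,a,b)]))
```

```text
t 9.55 p [0.6006 0.1644 0.2036] yaw 2.9841 z [0.0014 0.0002] F [ 0.06 -0.34 -1.37] M [0.052 0.003 0.062] q6 0.307 w 0.301
282 143 286 100
```

View pics/c5.png

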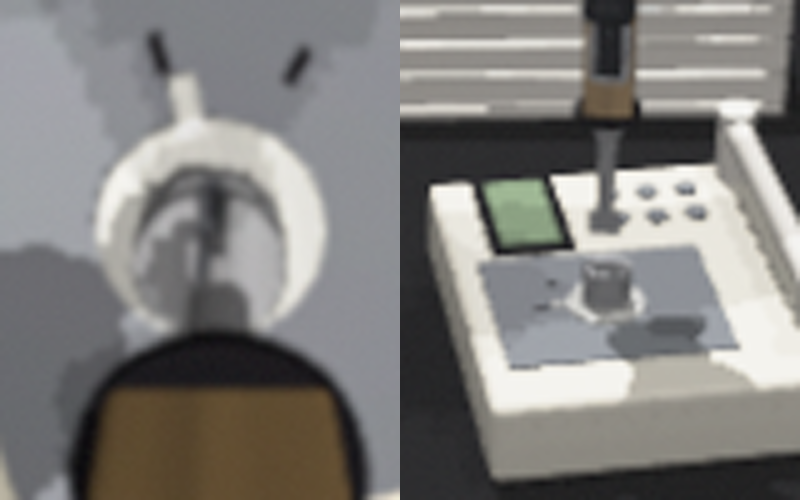

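Run:
```python
from h import *
o=st(); w=cam("wrist")
p=o["position"]; r=R.from_rotvec(o["eef_rot"]).as_matrix(); g=p-r[:,2]*.0164
for n,l,q in (("flange edge",.045,.018),("shaft end",.105,.005),("blade -105",.105,.009),("tip near",.119,.009)):
    u=proj(w,g+r[:,2]*l+r[:,0]*q); print(n,u,(u-[282,143])*5)
a=w["pixels"][165:215,295:355]; cv2.imwrite("pics/w6c.png",cv2.resize(a,(720,600),interpolation=cv2.INTER_CUBIC))
```

```text
t 9.65 p [0.6008 0.1647 0.2038] yaw 2.9844 z [0.0022 0.0003] F [-0.38  0.69 -2.42] M [0.038 0.036 0.019] q6 0.307 w 0.299
flange edge [326.05379919 209.87456894] [220.26899595 334.37284468]
shaft end [325.890486   200.21553993] [219.45242999 286.07769965]
blade -105 [325.8943648  195.32517542] [219.47182402 261.62587711]
tip near [325.86968559 190.46317404] [219.34842796 237.31587021]
```

View pics/w6c.png

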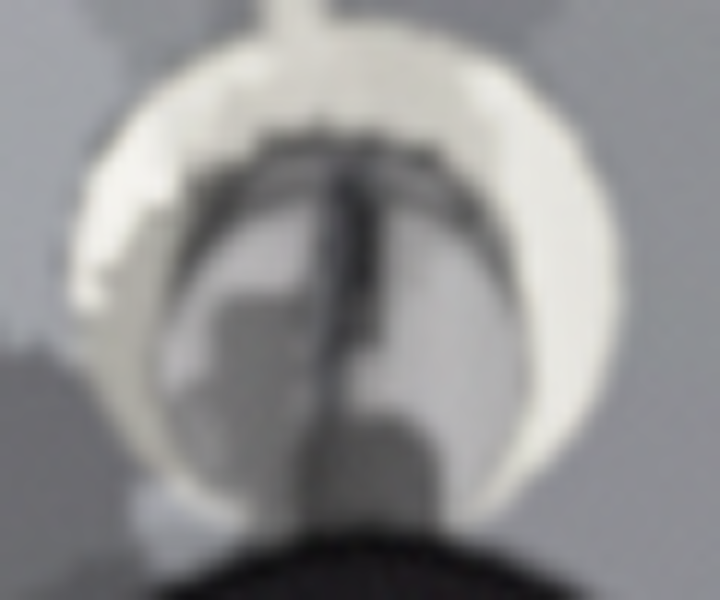

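Run:
```python
from h import *
o=st(); w=cam("wrist"); p=o["position"]; r=R.from_rotvec(o["eef_rot"]).as_matrix()
f=lambda u,v:(295+u/12,165+v/12)
for z in (.079,.083,.087):
  for n,u,v in (("slotfront",350,178),("headL",160,330),("headR",530,330)):
    q=atz(w,f(u,v),z)-p; print(z,n,"toolx %.4f tooly %.4f"%(q@r[:,0],q@r[:,1]))
for n,u,v in (("discL",75,290),("discR",620,290),("discfront",345,22)):
    q=atz(w,f(u,v),.070)-p; print(n,"toolx %.4f tooly %.4f"%(q@r[:,0],q@r[:,1]))
```

```text
t 9.7 p [0.6007 0.1647 0.2037] yaw 2.9846 z [0.002  0.0003] F [ 0.17 -0.1  -2.87] M [-0.044 -0.016 -0.001] q6 0.307 w 0.296
0.079 slotfront toolx 0.0126 tooly -0.0015
0.079 headL toolx 0.0009 tooly -0.0157
0.079 headR toolx 0.0009 tooly 0.0120
0.083 slotfront toolx 0.0136 tooly -0.0015
0.083 headL toolx 0.0020 tooly -0.0155
0.083 headR toolx 0.0020 tooly 0.0118
0.087 slotfront toolx 0.0146 tooly -0.0014
0.087 headL toolx 0.0032 tooly -0.0153
0.087 headR toolx 0.0032 tooly 0.0116
discL toolx 0.0015 tooly -0.0228
discR toolx 0.0015 tooly 0.0194
discfront toolx 0.0226 tooly -0.0019
```

>>> drive_tool --delta_pos '[[-0.03,-0.16,-0.5],[0,0,-0.5],[0,0,-0.3],[0,0,-0.1],[0,0,0]]' --rotation '[[0,0,0],[0,0,0],[0,0,0],[0,0,0],[0,0,0]]' --claw '[-1,-1,-1,-1,-1]'

```text
time: 10.17
position: [0.5994, 0.1632, 0.1878]
eef_rot: [-0.246, -3.131, 0.0]
wrist_force: [-0.4, -0.3, -1.7]
width: 0.297
finger_force: 59.1
```

>>> drive_tool --delta_pos '[[0,0,-0.1],[0,0,0],[0,0,-0.1],[0,0,0]]' --rotation '[[0,0,0],[0,0,0],[0,0,0],[0,0,0]]' --claw '[-1,-1,-1,-1]'

```text
time: 10.5
position: [0.5997, 0.1632, 0.1863]
eef_rot: [-0.246, -3.132, -0.0]
wrist_force: [0.2, 0.4, -1.5]
width: 0.3
finger_force: 59.1
```

>>> drive_tool --delta_pos '[[0,0,-0.1],[0,0,0],[0,0,-0.1],[0,0,0]]' --rotation '[[0,0,0],[0,0,0],[0,0,0],[0,0,0]]' --claw '[-1,-1,-1,-1]'

```text
time: 10.83
position: [0.5997, 0.1632, 0.1842]
eef_rot: [-0.246, -3.132, 0.0]
wrist_force: [-0.8, -0.1, -1.5]
width: 0.299
finger_force: 59.1
```

>>> drive_tool --delta_pos '[[0,0,-0.1],[0,0,0],[0,0,-0.1],[0,0,0]]' --rotation '[[0,0,0],[0,0,0],[0,0,0],[0,0,0]]' --claw '[-1,-1,-1,-1]'

```text
time: 11.17
position: [0.5997, 0.1632, 0.1822]
eef_rot: [-0.246, -3.132, 0.0]
wrist_force: [-0.4, -0.2, -1.6]
width: 0.295
finger_force: 59.1
```

>>> drive_tool --delta_pos '[[0,0,-0.1],[0,0,0],[0,0,0]]' --rotation '[[0,0,0],[0,0,0],[0,0,0]]' --claw '[-1,-1,-1]'

```text
time: 11.42
position: [0.5997, 0.1632, 0.1813]
eef_rot: [-0.246, -3.132, 0.0]
wrist_force: [0.9, -0.6, -2.3]
width: 0.299
finger_force: 59.1
```

>>> drive_tool --delta_pos '[[0,0,-0.1],[0,0,0],[0,0,0]]' --rotation '[[0,0,0],[0,0,0],[0,0,0]]' --claw '[-1,-1,-1]'

```text
time: 11.67
position: [0.5997, 0.1632, 0.1803]
eef_rot: [-0.246, -3.132, 0.0]
wrist_force: [0.2, -0.3, -1.2]
width: 0.297
finger_force: 59.1
```

>>> drive_tool --delta_pos '[[0,0,-0.1],[0,0,0],[0,0,0]]' --rotation '[[0,0,0],[0,0,0],[0,0,0]]' --claw '[-1,-1,-1]'

```text
time: 11.92
position: [0.5997, 0.1632, 0.1793]
eef_rot: [-0.246, -3.132, 0.0]
wrist_force: [-0.4, -0.0, -1.4]
width: 0.298
finger_force: 59.1
```

>>> drive_tool --delta_pos '[[0,0,-0.1],[0,0,0],[0,0,0]]' --rotation '[[0,0,0],[0,0,0],[0,0,0]]' --claw '[-1,-1,-1]'

```text
time: 12.17
position: [0.5997, 0.1632, 0.1783]
eef_rot: [-0.246, -3.132, 0.0]
wrist_force: [-0.2, -0.4, -1.3]
width: 0.295
finger_force: 59.1
```

>>> drive_tool --delta_pos '[[0,0,-0.1],[0,0,0],[0,0,0]]' --rotation '[[0,0,0],[0,0,0],[0,0,0]]' --claw '[-1,-1,-1]'

```text
time: 12.42
position: [0.5997, 0.1632, 0.1773]
eef_rot: [-0.246, -3.132, 0.0]
wrist_force: [-0.4, -0.7, -2.0]
width: 0.299
finger_force: 59.1
```

>>> drive_tool --delta_pos '[[0,0,-0.1],[0,0,0],[0,0,0]]' --rotation '[[0,0,0],[0,0,0],[0,0,0]]' --claw '[-1,-1,-1]'

```text
time: 12.67
position: [0.5997, 0.1632, 0.1763]
eef_rot: [-0.246, -3.132, 0.0]
wrist_force: [-0.4, 0.7, -2.4]
width: 0.298
finger_force: 59.1
```

>>> drive_tool --delta_pos '[[0,0,-0.1],[0,0,0],[0,0,0]]' --rotation '[[0,0,0],[0,0,0],[0,0,0]]' --claw '[-1,-1,-1]'

```text
time: 12.92
position: [0.5997, 0.1632, 0.1753]
eef_rot: [-0.246, -3.132, 0.0]
wrist_force: [-0.4, -0.7, -1.4]
width: 0.294
finger_force: 59.1
```

>>> drive_tool --delta_pos '[[0,0,-0.1],[0,0,0],[0,0,0]]' --rotation '[[0,0,0],[0,0,0],[0,0,0]]' --claw '[-1,-1,-1]'

```text
time: 13.17
position: [0.5997, 0.1632, 0.1743]
eef_rot: [-0.246, -3.132, 0.0]
wrist_force: [-0.9, -0.0, -2.1]
width: 0.296
finger_force: 59.1
```

```bash
python3 -c "
from h import *; st()"
```

```text
t 13.17 p [0.5997 0.1632 0.1743] yaw 2.9848 z [-0.0001 -0.    ] F [-0.9  -0.03 -2.09] M [ 0.031 -0.003  0.012] q6 0.305 w 0.296
```

>>> drive_tool --delta_pos '[[0,0,-0.1],[0,0,0],[0,0,0]]' --rotation '[[0,0,0],[0,0,0],[0,0,0]]' --claw '[-1,-1,-1]'

```text
time: 13.42
position: [0.5997, 0.1632, 0.1733]
eef_rot: [-0.246, -3.132, 0.0]
wrist_force: [-0.6, 0.0, -1.0]
width: 0.295
finger_force: 59.1
```

>>> drive_tool --delta_pos '[[0,0,-0.1],[0,0,0],[0,0,0]]' --rotation '[[0,0,0],[0,0,0],[0,0,0]]' --claw '[-1,-1,-1]'

```text
time: 13.67
position: [0.5998, 0.1632, 0.1725]
eef_rot: [0.246, 3.132, 0.0]
wrist_force: [-0.5, 0.2, -0.4]
width: 0.297
finger_force: 59.2
```

>>> drive_tool --delta_pos '[[0,0,-0.1],[0,0,0],[0,0,0]]' --rotation '[[0,0,0],[0,0,0],[0,0,0]]' --claw '[-1,-1,-1]'

```text
time: 13.92
position: [0.5999, 0.1632, 0.1716]
eef_rot: [0.246, 3.132, 0.0]
wrist_force: [-0.3, 0.4, 0.8]
width: 0.292
finger_force: 59.4
```

>>> drive_tool --delta_pos '[[0,0,0],[0,0,0],[0,0,0],[0,0,0],[0,0,0],[0,0,0]]' --rotation '[[0,0,-0.04],[0,0,-0.04],[0,0,-0.04],[0,0,-0.04],[0,0,-0.04],[0,0,0]]' --claw '[-1,-1,-1,-1,-1,-1]'

```text
time: 14.42
position: [0.5998, 0.1631, 0.1715]
eef_rot: [0.56, 3.091, -0.0]
wrist_force: [0.1, -0.7, 1.0]
width: 0.297
finger_force: 59.5
```

```bash
python3 -c "
from h import *; st()"
```

```text
t 14.42 p [0.5998 0.1631 0.1715] yaw 2.783 z [ 0.0003 -0.0002] F [ 0.09 -0.71  0.97] M [-0.16   0.012  0.021] q6 0.507 w 0.297
```

>>> drive_tool --delta_pos '[[0,0,0],[0,0,0],[0,0,0],[0,0,0],[0,0,0],[0,0,0]]' --rotation '[[0,0,-0.04],[0,0,-0.04],[0,0,-0.04],[0,0,-0.04],[0,0,-0.04],[0,0,0]]' --claw '[-1,-1,-1,-1,-1,-1]'

```text
time: 14.92
position: [0.5999, 0.1634, 0.1716]
eef_rot: [0.864, 3.02, 0.001]
wrist_force: [0.1, 0.0, 1.0]
width: 0.295
finger_force: 59.5
```

```bash
python3 -c "
from h import *; st()
w=cam('wrist'); cv2.imwrite('pics/w7.png',w['pixels'])"
```

```text
t 14.92 p [0.5999 0.1634 0.1716] yaw 2.5844 z [0.0005 0.0004] F [0.06 0.02 0.96] M [ 0.186 -0.099  0.021] q6 0.705 w 0.295
```

>>> drive_tool --delta_pos '[[0,0,0],[0,0,0],[0,0,0],[0,0,0],[0,0,0]]' --rotation '[[0,0,-0.04],[0,0,-0.04],[0,0,-0.04],[0,0,0],[0,0,0]]' --claw '[-1,-1,-1,-1,-1]'

```text
time: 15.38
position: [0.6, 0.1634, 0.1715]
eef_rot: [1.039, 2.965, 0.001]
wrist_force: [0.1, 1.8, 0.6]
width: 0.296
finger_force: 59.5
```

```bash
cat > ptr.py <<'E'
from h import *
def ptr(w,ax,z=.062,pr=0):
    g=cv2.cvtColor(w["pixels"],cv2.COLOR_BGR2GRAY).astype(np.float32)
    A=np.arange(-1.2,1.2,.02); out=[]
    for a in A:
        v=[]
        for rr in np.arange(.0245,.0285,.001):
            y=np.pi+a; u=proj(w,[ax[0]+rr*np.cos(y),ax[1]+rr*np.sin(y),z])
            v.append(cv2.getRectSubPix(g,(1,1),(float(u[0]),float(u[1])))[0,0])
        out.append(np.mean(v))
    out=np.array(out); k=out>out.max()-25; k&=abs(A-A[out.argmax()])<.25
    print("pointer yaw-pi",(A[k]*out[k]).sum()/out[k].sum(),out.max(),np.median(out))
    if pr: print(dict(zip(A[::3].round(2),out[::3].astype(int))))
E
python3 - <<'E'
from ptr import *
st(); w=cam("wrist"); cv2.imwrite("pics/w8.png",w["pixels"]); ptr(w,(.5999,.1633),pr=1)
p=proj(w,[.5999,.1633,.07]); x,y=map(int,p); print(x-40,y-40)
E
```

```text
t 15.38 p [0.6    0.1634 0.1715] yaw 2.4676 z [0.0006 0.0005] F [0.11 1.79 0.6 ] M [ 0.521 -0.299  0.132] q6 0.822 w 0.296
pointer yaw-pi -0.039676371469284176 205.08334 133.9844
{np.float64(-1.2): np.int64(143), np.float64(-1.14): np.int64(142), np.float64(-1.08): np.int64(139), np.float64(-1.02): np.int64(133), np.float64(-0.96): np.int64(128), np.float64(-0.9): np.int64(127), np.float64(-0.84): np.int64(127), np.float64(-0.78): np.int64(127), np.float64(-0.72): np.int64(127), np.float64(-0.66): np.int64(127), np.float64(-0.6): np.int64(127), np.float64(-0.54): np.int64(127), np.float64(-0.48): np.int64(127), np.float64(-0.42): np.int64(127), np.float64(-0.36): np.int64(127), np.float64(-0.3): np.int64(126), np.float64(-0.24): np.int64(126), np.float64(-0.18): np.int64(131), np.float64(-0.12): np.int64(174), np.float64(-0.06): np.int64(202), np.float64(0.0): np.int64(201), np.float64(0.06): np.int64(160), np.float64(0.12): np.int64(127), np.float64(0.18): np.int64(126), np.float64(0.24): np.int64(127), np.float64(0.3): np.int64(126), np.float64(0.36): np.int64(127), np.float64(0.42): np.int64(131), np.float64(0.48): np.int64(140), np.float64(0.54): np.int64(142), np.float64(0.6): np.int64(142), np.float64(0.66): np.int64(142), np.float64(0.72): np.int64(149), np.float64(0.78): np.int64(160), np.float64(0.84): np.int64(162), np.float64(0.9): np.int64(161), np.float64(0.96): np.int64(160), np.float64(1.02): np.int64(161), np.float64(1.08): np.int64(161), np.float64(1.14): np.int64(160)}
285 161
```

>>> drive_tool --delta_pos '[[0,0,0],[0,0,0],[0,0,0],[0,0,0],[0,0,0],[0,0,0],[0,0,0]]' --rotation '[[0,0,-0.04],[0,0,-0.04],[0,0,-0.04],[0,0,-0.04],[0,0,-0.04],[0,0,0],[0,0,0]]' --claw '[-1,-1,-1,-1,-1,-1,-1]'

```text
time: 16.02
position: [0.6001, 0.1636, 0.1716]
eef_rot: [1.33, 2.846, 0.002]
wrist_force: [2.6, 2.6, 1.5]
width: 0.298
finger_force: 59.5
```

Run:
```python
from ptr import *
st(); w=cam("wrist"); ptr(w,(.5999,.1633))
```

```text
t 16.02 p [0.6001 0.1636 0.1716] yaw 2.2674 z [0.0008 0.0008] F [2.62 2.55 1.54] M [ 1.101 -0.617  0.002] q6 1.022 w 0.298
pointer yaw-pi -0.2499160847565244 204.11618 128.78381
```

>>> drive_tool --delta_pos '[[0.04,0.03,0],[0,0,0],[0,0,0],[0,0,0],[0,0,0],[0,0,0],[0,0,0]]' --rotation '[[0,0,0],[0,0,-0.04],[0,0,-0.04],[0,0,-0.04],[0,0,-0.04],[0,0,0],[0,0,0]]' --claw '[-1,-1,-1,-1,-1,-1,-1]'

```text
time: 16.65
position: [0.6004, 0.1638, 0.1715]
eef_rot: [1.554, 2.73, 0.001]
wrist_force: [2.3, 3.6, 1.2]
width: 0.301
finger_force: 59.5
```

Run:
```python
from ptr import *
st(); w=cam("wrist"); ptr(w,(.5999,.1633))
```

```text
t 16.65 p [0.6004 0.1638 0.1715] yaw 2.1069 z [0.0006 0.0005] F [2.29 3.62 1.23] M [ 1.304 -0.9    0.031] q6 1.183 w 0.301
pointer yaw-pi -0.42949049781761883 204.7256 127.303986
```

>>> drive_tool --delta_pos '[[0.05,0.06,0],[0,0,0],[0,0,0],[0,0,0],[0,0,0],[0,0,0]]' --rotation '[[0,0,0],[0,0,-0.04],[0,0,-0.04],[0,0,-0.04],[0,0,0],[0,0,0]]' --claw '[-1,-1,-1,-1,-1,-1]'

```text
time: 17.2
position: [0.6007, 0.1641, 0.1714]
eef_rot: [1.715, 2.632, -0.0]
wrist_force: [2.5, 3.3, 1.9]
width: 0.295
finger_force: 59.6
```

Run:
```python
from ptr import *
st(); w=cam("wrist"); ptr(w,(.5999,.1633))
```

```text
t 17.2 p [0.6007 0.1641 0.1714] yaw 1.9866 z [ 0.0001 -0.0001] F [2.51 3.31 1.89] M [ 1.014 -0.778  0.095] q6 1.304 w 0.295
pointer yaw-pi -0.559548600898315 204.70444 127.219025
```

>>> drive_tool --delta_pos '[[0.03,0.03,0],[0,0,0],[0,0,0],[0,0,0]]' --rotation '[[0,0,-0.02],[0,0,-0.02],[0,0,0],[0,0,0]]' --claw '[-1,-1,-1,-1]'

```text
time: 17.58
position: [0.6009, 0.1643, 0.1713]
eef_rot: [-1.77, -2.596, 0.0]
wrist_force: [2.4, 3.3, 2.5]
width: 0.299
finger_force: 59.6
```

Run:
```python
from ptr import *
st(); w=cam("wrist"); ptr(w,(.5999,.1633)); st()
```

```text
t 17.58 p [0.6009 0.1643 0.1713] yaw 1.9449 z [-0.0002 -0.0003] F [2.45 3.28 2.49] M [ 0.705 -0.57   0.084] q6 1.346 w 0.299
pointer yaw-pi -0.5997616007602623 205.44482 127.80495
t 17.63 p [0.6009 0.1643 0.1713] yaw 1.945 z [-0.0002 -0.0002] F [1.3  2.74 0.52] M [ 0.64  -0.564  0.035] q6 1.346 w 0.298
```

>>> drive_tool --delta_pos '[[0,0,0],[0,0,0],[0,0,0],[0,0,0]]' --rotation '[[0,0,-0.015],[0,0,-0.015],[0,0,0],[0,0,0]]' --claw '[-1,-1,-1,-1]'

```text
time: 17.97
position: [0.6009, 0.1643, 0.1714]
eef_rot: [1.809, 2.569, -0.0]
wrist_force: [0.5, 1.7, 2.1]
width: 0.299
finger_force: 59.6
```

Run:
```python
from ptr import *
st(); w=cam("wrist"); ptr(w,(.5999,.1633)); st()
```

```text
t 17.97 p [0.6009 0.1643 0.1714] yaw 1.9147 z [-0.     -0.0001] F [0.55 1.74 2.05] M [ 0.616 -0.528  0.081] q6 1.377 w 0.299
pointer yaw-pi -0.6296718943203803 205.90991 127.82381
t 18.02 p [0.6009 0.1643 0.1713] yaw 1.9149 z [-0.0001 -0.0001] F [1.94 1.39 1.66] M [ 0.646 -0.473  0.179] q6 1.376 w 0.298
```

>>> drive_tool --delta_pos '[[0,0,0],[0,0,0],[0,0,0],[0,0,0]]' --rotation '[[0,0,-0.015],[0,0,-0.015],[0,0,0],[0,0,0]]' --claw '[-1,-1,-1,-1]'

```text
time: 18.35
position: [0.6009, 0.1644, 0.1714]
eef_rot: [-1.847, -2.541, 0.0]
wrist_force: [2.3, 1.5, 1.5]
width: 0.3
finger_force: 59.6
```

Run:
```python
from ptr import *
st(); w=cam("wrist"); ptr(w,(.5999,.1633)); st()
```

```text
t 18.35 p [0.6009 0.1644 0.1714] yaw 1.8847 z [-0. -0.] F [2.29 1.47 1.54] M [ 0.608 -0.573  0.104] q6 1.407 w 0.3
pointer yaw-pi -0.6599566001735038 206.35928 127.718735
t 18.4 p [0.6009 0.1644 0.1714] yaw 1.8848 z [-0. -0.] F [1.84 2.77 1.91] M [ 0.59  -0.561  0.064] q6 1.406 w 0.3
```

>>> drive_tool --delta_pos '[[0,0,0],[0,0,0],[0,0,0],[0,0,0]]' --rotation '[[0,0,-0.01],[0,0,-0.01],[0,0,0],[0,0,0]]' --claw '[-1,-1,-1,-1]'

```text
time: 18.73
position: [0.601, 0.1644, 0.1714]
eef_rot: [1.872, 2.523, -0.0]
wrist_force: [2.3, 1.7, 2.3]
width: 0.293
finger_force: 59.6
```

Run:
```python
from ptr import *
st(); w=cam("wrist"); ptr(w,(.5999,.1633)); st()
```

```text
t 18.73 p [0.601  0.1644 0.1714] yaw 1.8648 z [ 0. -0.] F [2.32 1.72 2.27] M [ 0.537 -0.558  0.153] q6 1.427 w 0.293
pointer yaw-pi -0.6602808529013177 206.65933 127.77524
t 18.78 p [0.6009 0.1644 0.1714] yaw 1.8649 z [ 0. -0.] F [1.67 1.72 1.58] M [ 0.559 -0.581  0.157] q6 1.426 w 0.299
```

```bash
sed -i 's/-1.2,1.2,.02/-1.2,1.2,.005/; s/out=np.array(out); k=out>out.max()-25/out=np.array(out)-127.; k=out>15/' ptr.py
python3 - <<'E'
from ptr import *
w=cam("wrist"); ptr(w,(.5999,.1633)); st()
E
```

```text
pointer yaw-pi -0.6649975929238616 79.13335 0.9164505
t 18.83 p [0.6009 0.1644 0.1714] yaw 1.8649 z [-0. -0.] F [2.01 1.85 1.36] M [ 0.6   -0.639  0.17 ] q6 1.426 w 0.299
```

>>> drive_tool --delta_pos '[[0,0,0],[0,0,0],[0,0,0],[0,0,0]]' --rotation '[[0,0,-0.01],[0,0,-0.01],[0,0,0],[0,0,0]]' --claw '[-1,-1,-1,-1]'

```text
time: 19.17
position: [0.6009, 0.1644, 0.1714]
eef_rot: [-1.897, -2.504, -0.0]
wrist_force: [2.4, 0.8, 1.4]
width: 0.298
finger_force: 59.6
```

Run:
```python
from ptr import *
w=cam("wrist"); ptr(w,(.5999,.1633)); st()
```

```text
pointer yaw-pi -0.6644449435538731 79.09842 0.7740669
t 19.22 p [0.601  0.1644 0.1714] yaw 1.8449 z [0. 0.] F [1.29 0.64 1.24] M [ 0.487 -0.59   0.217] q6 1.446 w 0.298
```

>>> drive_tool --delta_pos '[[0,0,0],[0,0,0],[0,0,0],[0,0,0.2],[0,0,0.3],[0,0,0.4],[0,0,0.6],[0,0,0.8],[0,0,1],[0,0,1.5]]' --rotation '[[0,0,0.03],[0,0,0.03],[0,0,0.02],[0,0,0],[0,0,0],[0,0,0],[0,0,0],[0,0,0],[0,0,0],[0,0,0]]' --claw '[-1,-1,-1,-1,-1,-1,-1,-1,-1,-1]'

```text
time: 20.05
position: [0.6, 0.164, 0.2196]
eef_rot: [-1.795, -2.576, 0.003]
wrist_force: [0.1, 0.1, -1.7]
width: 0.297
finger_force: 59.4
```

>>> drive_tool --delta_pos '[[0,0,1.5],[0,0,1.5],[0,0,1.2],[0,0,0],[0,0,0]]' --rotation '[[0,0,0],[0,0,0],[0,0,0],[0,0,0],[0,0,0]]' --claw '[-1,-1,-1,-1,-1]'

```text
time: 20.47
position: [0.6011, 0.1643, 0.2623]
eef_rot: [1.795, 2.577, 0.001]
wrist_force: [0.6, -0.1, -2.8]
width: 0.297
finger_force: 59.6
```

Run:
```python
from ptr import *
o=st(); w=cam("wrist"); ptr(w,(.5999,.1633)); cv2.imwrite("pics/w9.png",w["pixels"])
p=o["position"]; r=R.from_rotvec(o["eef_rot"]).as_matrix(); g=p-r[:,2]*.0164
for n,l,q in (("flange edge",.045,.018),("tip near",.119,.009)): print(n,proj(w,g+r[:,2]*l+r[:,0]*q))
cv2.imwrite("pics/w9c.png",cv2.resize(w["pixels"][130:240,255:395],(763,600),interpolation=cv2.INTER_CUBIC))
```

```text
t 20.47 p [0.6011 0.1643 0.2623] yaw 1.9246 z [ 0.0012 -0.    ] F [ 0.62 -0.08 -2.82] M [ 0.051 -0.018  0.005] q6 1.367 w 0.297
pointer yaw-pi -0.6544471917626676 99.32121 20.538536
flange edge [326.39792238 209.01780111]
tip near [326.08111089 189.86827395]
```

View pics/w9c.png

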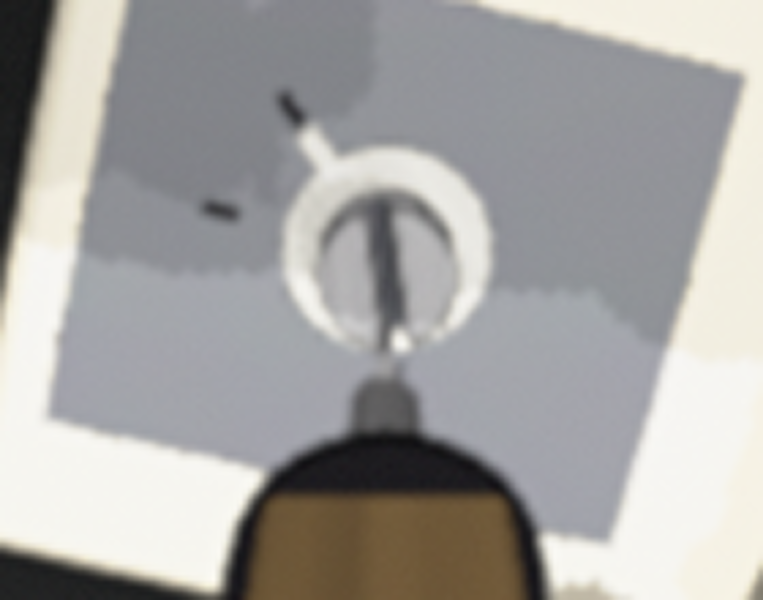

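>>> drive_tool --delta_pos '[[-0.5,-1.5,0.5],[-0.8,-3,0.3],[-0.8,-3,0.2],[-0.8,-3,0],[-0.8,-3,0],[-0.8,-3,0],[-0.8,-3,0],[-0.8,-3,0],[-0.8,-3,0],[-0.8,-3,0]]' --rotation '[[0,0,0],[0,0,-0.03],[0,0,-0.03],[0,0,-0.03],[0,0,-0.03],[0,0,0],[0,0,0],[0,0,0],[0,0,0],[0,0,0]]' --claw '[-1,-1,-1,-1,-1,-1,-1,-1,-1,-1]'

```text
time: 21.35
position: [0.5223, -0.1222, 0.2708]
eef_rot: [-1.946, -2.464, 0.001]
wrist_force: [0.6, -0.2, -1.5]
width: 0.297
finger_force: 59.5
```

>>> drive_tool --delta_pos '[[-0.9,-3,0],[-0.9,-2.5,0],[-0.7,-1.5,0],[-0.3,-0.4,0],[0,0,0],[0,0,0],[0,0,0]]' --rotation '[[0,0,0],[0,0,0],[0,0,0],[0,0,0],[0,0,0],[0,0,0],[0,0,0]]' --claw '[-1,-1,-1,-1,-1,-1,-1]'

```text
time: 21.93
position: [0.496, -0.1937, 0.2712]
eef_rot: [-1.946, -2.466, -0.0]
wrist_force: [0.5, -0.5, -1.6]
width: 0.299
finger_force: 59.5
```

Run:
```python
from h import *
st(); w=cam("wrist"); cv2.imwrite("pics/w10.png",w["pixels"])
for d in viewer.tip_of(w,"hole_left")[:1]: print(d["score"],atz(w,d["at"],.09))
st()
```

```text
t 21.93 p [ 0.496  -0.1937  0.2712] yaw 1.8056 z [-0.0003  0.0005] F [ 0.51 -0.49 -1.63] M [ 0.007 -0.011  0.011] q6 0.826 w 0.299
0.85 [ 0.49784844 -0.19905865  0.09      ]
t 22.03 p [ 0.4962 -0.1936  0.2713] yaw 1.8062 z [-0.0001  0.0003] F [ 0.6   0.43 -1.94] M [-0.025 -0.048  0.001] q6 0.826 w 0.298
```

>>> drive_tool --delta_pos '[[0,-0.05,-1.5],[0,0,-2],[0,0,-2],[0,0,-1.5],[0,0,-1],[0,0,-1],[0,0,-1],[0,0,0]]' --rotation '[[0,0,0],[0,0,0],[0,0,0],[0,0,0],[0,0,0],[0,0,0],[0,0,0],[0,0,0]]' --claw '[-1,-1,-1,-1,-1,-1,-1,-1]'

```text
time: 22.7
position: [0.4954, -0.1945, 0.1698]
eef_rot: [-1.945, -2.464, 0.001]
wrist_force: [0.4, 0.2, -2.6]
width: 0.298
finger_force: 59.6
```

>>> drive_tool --delta_pos '[[0,0,-1],[0,0,-1],[0,0,-1],[0,0,-0.5],[0,0,-0.5],[0,0,0]]' --rotation '[[0,0,0],[0,0,0],[0,0,0],[0,0,0],[0,0,0],[0,0,0]]' --claw '[-1,-1,-1,-1,-1,-1]'

```text
time: 23.2
position: [0.4954, -0.1948, 0.1303]
eef_rot: [-1.946, -2.464, 0.0]
wrist_force: [-0.2, 0.9, -1.6]
width: 0.298
finger_force: 59.5
```

>>> drive_tool --delta_pos '[[0.04,0.04,-0.3],[0,0,-0.3],[0,0,-0.3],[0,0,-0.1],[0,0,0],[0,0,0]]' --rotation '[[0,0,0],[0,0,0],[0,0,0],[0,0,0],[0,0,0],[0,0,0]]' --claw '[-1,-1,-1,-1,-1,-1]'

```text
time: 23.7
position: [0.4964, -0.1948, 0.1214]
eef_rot: [1.947, 2.465, -0.0]
wrist_force: [-0.3, 0.9, -1.8]
width: 0.297
finger_force: 59.5
```

>>> drive_tool --delta_pos '[[0,0,-0.1],[0,0,0],[0,0,0]]' --rotation '[[0,0,0],[0,0,0],[0,0,0]]' --claw '[-1,-1,-1]'

```text
time: 23.95
position: [0.4964, -0.1947, 0.1204]
eef_rot: [1.947, 2.465, -0.0]
wrist_force: [0.3, 0.1, -2.3]
width: 0.294
finger_force: 59.5
```

>>> drive_tool --delta_pos '[[0,0,-0.1],[0,0,0],[0,0,0]]' --rotation '[[0,0,0],[0,0,0],[0,0,0]]' --claw '[-1,-1,-1]'

```text
time: 24.2
position: [0.4963, -0.1947, 0.1193]
eef_rot: [-1.947, -2.465, 0.0]
wrist_force: [0.0, 0.3, -2.8]
width: 0.298
finger_force: 59.5
```

>>> drive_tool --delta_pos '[[0,0,-0.05],[0,0,0],[0,0,0]]' --rotation '[[0,0,0],[0,0,0],[0,0,0]]' --claw '[-1,-1,-1]'

```text
time: 24.45
position: [0.4963, -0.1947, 0.1188]
eef_rot: [-1.947, -2.465, -0.0]
wrist_force: [0.7, 0.5, -1.4]
width: 0.297
finger_force: 59.5
```

>>> drive_tool --delta_pos '[[0,0,-0.05],[0,0,0],[0,0,0]]' --rotation '[[0,0,0],[0,0,0],[0,0,0]]' --claw '[-1,-1,-1]'

```text
time: 24.7
position: [0.4964, -0.1948, 0.1186]
eef_rot: [1.947, 2.465, -0.0]
wrist_force: [-1.6, 0.9, 3.5]
width: 0.298
finger_force: 60.1
```

>>> drive_tool --delta_pos '[[0,0,0],[0,0,0],[0,0,0],[0,0,0],[0,0,0],[0,0,0]]' --rotation '[[0,0,0],[0,0,0],[0,0,0],[0,0,0],[0,0,0],[0,0,0]]' --claw '[0,0.5,1,1,1,1]'

```text
time: 25.2
position: [0.4964, -0.1947, 0.1183]
eef_rot: [1.947, 2.466, -0.0]
wrist_force: [0.3, 0.8, -0.3]
width: 1.001
finger_force: 0.0
```

>>> drive_tool --delta_pos '[[0,0,1],[0,0,2],[0,0,3],[0,0,3],[0,0,3],[0,0,2],[0,0,0],[0,0,0]]' --rotation '[[0,0,0],[0,0,0],[0,0,0],[0,0,0],[0,0,0],[0,0,0],[0,0,0],[0,0,0]]' --claw '[1,1,1,1,1,1,1,1]'

```text
time: 25.87
position: [0.497, -0.1951, 0.26]
eef_rot: [1.945, 2.463, 0.001]
wrist_force: [-0.3, 0.2, -0.4]
width: 0.999
finger_force: 0.0
```

Run:
```python
from h import *
st(); w=cam("wrist")
a=cv2.imread("pics/w2.png"); b=w["pixels"]
# compare the seated driver's cap with the first view, predicted position of cap centre
for im,n in ((a,"before"),(b,"after")):
    g=im[170:250,280:375].astype(int); k=(g.min(2)>200); n_,l,s,c=cv2.connectedComponentsWithStats(k.astype(np.uint8)); i=1+s[1:,4].argmax(); print(n,s[i],c[i]+[280,170])
print(proj(w,[.495,-.194,.174]))
for l in ("driver_grip","hole_left"):
  for d in viewer.tip_of(w,l)[:1]: print(l,round(d["score"],2),atz(w,d["at"],.135 if l[0]=="d" else .09))
```

```text
t 25.87 p [ 0.497  -0.1951  0.26  ] yaw 1.8049 z [ 0.0026 -0.0014] F [-0.31  0.21 -0.38] M [-0.015 -0.019  0.022] q6 0.826 w 0.999
before [ 33  26  26  24 482] [325.76141079 207.59128631]
after [ 32  23  26  24 473] [324.22410148 204.68287526]
[323.66343923 204.58646672]
driver_grip 0.8 [ 0.49472526 -0.19669279  0.135     ]
hole_left 0.94 [ 0.49408948 -0.19463464  0.09      ]
```

The driver is seated where it started: the cap is the same size and within about 1 mm of its first position. The last wrist picture of the meter shows the pointer on the second mark.

```bash
python3 -c "
from h import *; print(job.hand_in())"
```

```text
the job is handed in; nothing more can be done
None
```

The job is handed in: the fastener is turned to its end stop with the pointer on the second mark, and the screwdriver hangs fully home in its original hole, at about 26 s of the 72 s allowed. The blade went straight into the slot, lined up from the camera, so no turning search was needed. I saw no contact with anything else but took no final picture of the whole bench.

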